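Slide a beaker tray down the step onto the shaker plate

ROBOT

A 6-joint arm with a two-finger parallel gripper is mounted at the origin on a cart in front of the work surface, level with it; the furniture and walls round the work are solid. World frame = base frame: x ahead of the robot, y to its left, z up, the work surface at z = 0. Lengths are in m, angles in rad, forces in N, time in s.
With the tool pointing down it reaches from about 0.35 to 0.975 m from the base axis. Payload 4.9 kg.
Tool frame: the origin (TCP) lies at the very end of the fingers, on their centre line; the grasp point (between the pads) lies 19 mm behind it (ctrl.grip_point_offset is the distance from the TCP to the grasp point, in m); z points along the fingers, y is the line along which they close (so a half turn about z gives the same grasp; the last joint's range is limited). The gripper opens to 85 mm and grips with 20 to 120 N. Pads are 22 mm wide; open, the fingers measure 114 mm over their backs; the gripper's body (76 mm by 85 mm) begins 54 mm behind the grasp point. The pads swing forward as they close: fully open they stand 13 mm farther back than shut.
Start: joints at [1.036, 0.053, 1.613, -0, 1.476, -0.119], TCP at [0.252, 0.572, 0.231] pointing down, gripper open.
Joint ranges: [-3.01, 3.01], [-1.01, 2.22], [0.06, 2.58], [-1.02, 4.17], [0.09, 2.62], [-3.14, 3.14]. Speed limits (rad/s): [2.57, 2.57, 3.14, 3.14, 3.14, 3.14].

INTERFACE

Orientations are given as a rotation vector (axis times angle).
In Python, from station import ctrl gives the robot as it stands.
- The arm moves only by the tool send_rows, never from a script. Its argument "rows" is a list of rows, each a list of 3 entries, a list of its own where there are three numbers: the finger opening in cm, from 0 to 8.54, then the shift along the tool's x, y, z in cm, then the turn about the tool's z in degrees. A call has 1 to 10 rows; each row shifts and turns the commanded pose from where the row before left it, along the tool's axes as they then stand; what a row does not reach is not made up. A row lasts 1/8 s, in which the tool goes at most 62.5 mm and 10.7 degrees, less where a joint would pass 70% of its speed; a pose out of reach is approached as far as the arm can. A call with a gripper value outside its range is refused whole. The fingers move at their own pace and stop on an object; "newtons" is the grip in N (left out, the last holds). Time passes only in rows, so rows that do not move let the fingers close. It gives the time, the measured TCP pose, the force, the opening and the grip force at its end, in the units of the state.
- ctrl.get_obs(): the state, without advancing time (a new reading comes with each control period).
- ctrl.get_image(name): name is "scene" or "top" or "wrist"; returns a dict with "frame" (400x640x3 uint8, red, green, blue), "range_z" (400x640 float32, m along the optical axis (not along the pixel's ray), 0 where there is no reading), "fx", "fy", "cx", "cy" (pixels), "cam_to_world" (4x4, takes a point from camera to world coordinates). Camera axes: x right, y down, z forward; pixel columns grow to the right and rows downward; lengths in m; the calibration is good to about 2 mm. The wrist camera is an equidistant fisheye: a pixel r from the principal point sees the ray r / f radians off the axis. A picture is of the moment at which its call begins.
- ctrl.finish_job(): hands the job in; it is judged then, once.
The state is a dict: "t": time; "q": joint angles; "dq": joint speeds; "effort": joint torques, N m; "tool_pos": TCP position; "tool_rot": TCP orientation; "contact_force": force on the tool from outside, world axes, zero at the start; "wrist_torque": the same for the moment, N m; "opening": finger opening in m; "grip_force": force on a finger pad.
Only numpy, scipy, OpenCV 4.12 (cv2) and the standard library are available. Lean on these libraries where they do the work, as an engineer would, in place of code of your own. Each camera call takes 0.05 s, during which the arm holds its last target. There are 200 camera calls.

TASK

Slide the steel tray carrying the small beaker by its orange grip from the blue loading ledge, across the small step down, onto the black shaker plate. Leave it lying flat in the middle of the plate and square to it, the beaker still standing upright in it, and let go. Slide it, do not lift it clear and carry it, keep it level, and leave the spare beaker on the worktop where it is.

Things in the scene. Friction and masses are not known exactly. Their poses are not given: they have to be found in the camera images.
- tray_mid (a point): Loose steel tray 90 (x) x 130 (y) mm, 10 mm rim, 0.25 to 0.5 kg, starts on the blue ledge. Point: tray centre, 5 mm above its underside; z up, -y front, towards the plate. Orange upright grip fixed to it: a fin 12 mm thick (x), 30 mm long (y), centred at y = +42 mm, top 71 mm above this point; take it across x from above, pads about 52 mm above this point. The beaker stands in the front.
- plate_mid (a point): Centre of the top face of the black shaker plate, 130 (x) x 150 (y) mm, 40 mm above the worktop, fixed; z up. The blue ledge (130 x 150 mm, fixed to it) lies on its +y side: centre 155 mm from this point, top 6 mm higher, a 5 mm gap between. No rims. Tray and plate axes agree when the tray is square to it.
- beaker: Small clear glass beaker, 54 x 63 x 69 mm, standing loose in the front of the tray, its origin about 24 mm in front (-y) of the tray's centre; origin at the middle of its underside, z up.
- spare_beaker: Bystander: a larger clear glass beaker, 65 x 74 x 81 mm, standing on the worktop between the robot and the station; origin at the centre of its underside, z up. To be left alone.
Mind the look-alikes: they are no part of the job. Leave any purple look-alike of the beaker alone.

How it is judged:
By the outcome, as a careful person would: the job done as asked, in the order asked, and still so for the second after the job is handed in, with the robot touching nothing.
It also fails if it takes over 38 s, if anything falls off the work surface, if the arm or the gripper's body presses on something with over 40 N, if the wrist force passes 120 N, or if a joint passes its speed limit or range.

## Working session

There is one attempt and no reset: what is moved stays moved. The work goes in short steps, Python scripts to look and compute and a tool call to move; the robot and the scene stay as the last step left them, time stands still between calls to the robot, and variables do not carry over. Pictures are saved under pics/ and viewed, at most 10 in all, crops included, and the job is handed in when it is done.

Besides the shell and the picture viewer there is one more tool, called after "Emit:" as a command line: name --argument value ..., lists and objects as JSON in quotes. send_rows: Moves the arm, as the interface text tells. Its arguments: {"type":"object","properties":{"rows":{"type":"array","items":{"type":"array"}},"newtons":{"type":"number"}},"required":["rows"]}

```bash
mkdir -p pics; cat > h.py <<'E'
import numpy as np, cv2
from station import ctrl
def grab(n):
    d=ctrl.get_image(n); np.savez(''+n+'.npz',**d); return d
def pts(d):
    z=d['range_z']; v,u=np.mgrid[:z.shape[0],:z.shape[1]]
    P=np.stack([(u-d['cx'])/d['fx']*z,(v-d['cy'])/d['fy']*z,z],-1)
    T=np.array(d['cam_to_world']); return P@T[:3,:3].T+T[:3,3]
def save(d,n): cv2.imwrite('pics/'+n,cv2.cvtColor(d['frame'],cv2.COLOR_RGB2BGR))
E
python3 - <<'E'
from h import *
for n in('scene','top'):
    d=grab(n);save(d,n+'1.png')
    W=pts(d);hsv=cv2.cvtColor(d['frame'],cv2.COLOR_RGB2HSV);z=d['range_z']
    for c,lo,hi in(('orange',(5,150,100),(20,255,255)),('blue',(95,100,50),(125,255,255)),('purple',(130,60,40),(165,255,255)),('black',(0,0,0),(179,255,50))):
        m=cv2.inRange(hsv,lo,hi); k,l,s,ce=cv2.connectedComponentsWithStats(m)
        for i in range(1,k):
            if s[i,4]>60:
                p=W[(l==i)&(z>0)]
                if len(p): print(n,c,s[i],ce[i].round(),np.median(p,0).round(3),np.percentile(p,[2,98],axis=0).round(3).tolist())
print(ctrl.get_obs())
E
```

```text
scene orange [300 130  20  35 408] [309. 148.] [ 0.461 -0.259  0.086] [[0.452, -0.271, 0.053], [0.472, -0.242, 0.124]]
scene blue [303   0  48  12 373] [330.   4.] [0.876 0.046 0.24 ] [[0.869, 0.02, 0.23], [0.934, 0.143, 0.255]]
scene blue [136   4  55  26 718] [163.  14.] [0.864 1.005 0.051] [[0.775, 0.865, 0.011], [0.935, 1.084, 0.068]]
scene blue [593   4  16  13 154] [600.  10.] [ 1.486 -0.501  0.195] [[1.479, -0.516, 0.178], [1.506, -0.484, 0.208]]
scene blue [125   9  11   8  69] [129.  13.] [0.69  0.93  0.102] [[0.678, 0.916, 0.087], [0.714, 0.956, 0.111]]
scene blue [89 11 13 10 94] [94. 15.] [0.551 0.908 0.126] [[0.54, 0.896, -0.01], [0.734, 1.444, 0.138]]
scene blue [331  42  15  16 209] [338.  50.] [ 0.788 -0.057  0.161] [[0.778, -0.068, 0.113], [0.919, 0.063, 0.173]]
scene blue [ 93  45  14  12 134] [99. 51.] [0.409 0.582 0.113] [[0.395, 0.574, 0.099], [0.428, 0.608, 0.123]]
scene blue [526  54  19  18 270] [535.  63.] [ 0.989 -0.506  0.182] [[0.982, -0.521, 0.162], [1.016, -0.488, 0.193]]
scene blue [311  61  14  16 201] [317.  69.] [ 0.69  -0.069  0.143] [[0.68, -0.079,
[... 9162 characters left out ...]
 0.018], [0.1, 0.032, 0.267]]
{'t': 0.1, 'q': array([ 1.03595831e+00,  5.32830582e-02,  1.61416028e+00, -3.65543006e-06,
        1.47595337e+00, -1.19036036e-01]), 'dq': array([-0.00043414, -0.00089445, -0.00361349, -0.00189769, -0.00019838,
        0.00015042]), 'effort': array([ 4.64693749e-04, -3.94901597e+01, -3.71363032e+01, -1.32874502e-04,
        3.94620394e-03, -2.57784343e-06]), 'tool_pos': array([0.25219008, 0.57125772, 0.23018862]), 'tool_rot': array([-6.48325648e-01, -3.07337808e+00,  2.68503768e-03]), 'contact_force': array([-0.13943518, -0.22761576, -0.1305124 ]), 'wrist_torque': array([-0.01670903, -0.0287096 , -0.00439633]), 'grip_force': 0.0, 'opening': 0.08536081136719667}
```

View pics/scene1.png

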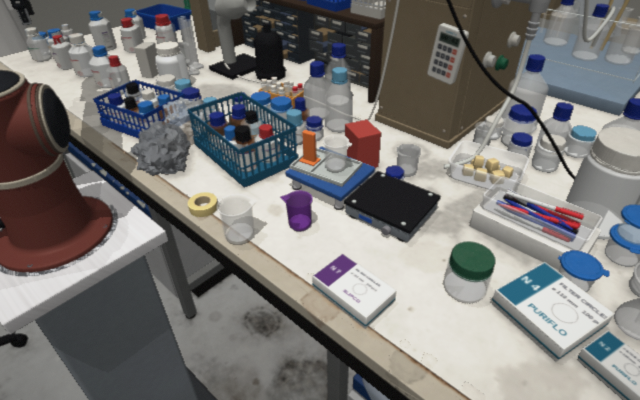

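View pics/top1.png

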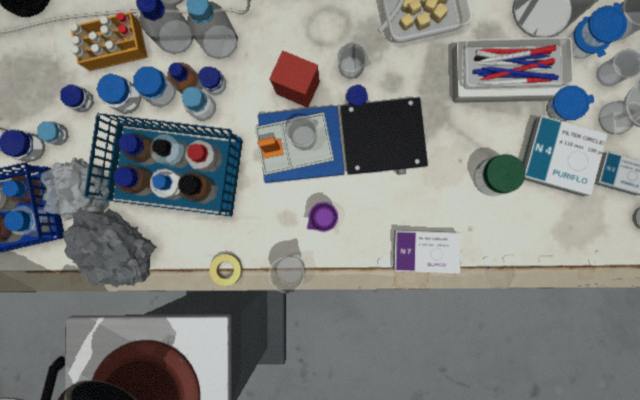

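The scene shows the orange grip at (309,148), the blue ledge at (333,182), the black plate at (392,202), the purple look-alike at (299,209) and the spare beaker at (237,220). The top view shows the same things: grip (270,147), tray beaker (302,132), plate (383,136), spare beaker (288,272), purple cup (322,217). There are three candidates for the beaker. The one at top (302,132) fits, because it is clear and stands in the tray. I'll confirm in a crop.

```bash
cat > m.py <<'E'
from h import *
def rays(d,px,z):
    T=np.array(d['cam_to_world']);px=np.asarray(px,float).reshape(-1,2)
    r=np.c_[(px[:,0]-d['cx'])/d['fx'],(px[:,1]-d['cy'])/d['fy'],np.ones(len(px))]@T[:3,:3].T
    return T[:3,3]+r*((z-T[2,3])/r[:,2])[:,None]
def big(m):
    c=max(cv2.findContours(m,0,cv2.CHAIN_APPROX_NONE)[0],key=cv2.contourArea);return c
def rect(d,m,z):
    w=(rays(d,big(m)[:,0],z)[:,:2]*1000).astype(np.float32);(c,s,a)=cv2.minAreaRect(w)
    return np.round(c,1),np.round(s,1),round(a,1)
E
python3 - <<'E'
from m import *
d=dict(np.load('top.npz'));f=d['frame'];hsv=cv2.cvtColor(f,cv2.COLOR_RGB2HSV)
k=np.ones((3,3),np.uint8)
def roi(m,x0,y0,x1,y1):
    o=np.zeros_like(m);o[y0:y1,x0:x1]=m[y0:y1,x0:x1];return o
b=roi(cv2.inRange(hsv,(0,0,0),(179,255,60)),335,90,435,180)
print('plate',rect(d,cv2.morphologyEx(b,cv2.MORPH_OPEN,k),.040))
bl=roi(cv2.inRange(hsv,(95,100,50),(125,255,255)),250,100,346,190)
print('ledge',rect(d,bl,.046))
tr=cv2.bitwise_not(bl); hull=cv2.fillPoly(np.zeros_like(bl),[cv2.convexHull(big(bl))],255)
tr=cv2.morphologyEx(cv2.bitwise_and(tr,hull),cv2.MORPH_OPEN,k); print('tray',rect(d,tr,.056))
W=pts(d);o=roi(cv2.inRange(hsv,(5,150,100),(20,255,255)),250,130,290,165)
p=W[(o>0)&(W[...,2]>.112)];print('fintop',len(p),p.mean(0) if len(p) else 0)
print('fin at top z',rect(d,o,.117))
cv2.imwrite('pics/crop1.png',cv2.resize(cv2.cvtColor(f[60:210,240:440],cv2.COLOR_RGB2BGR),None,fx=4,fy=4,interpolation=cv2.INTER_CUBIC))
for n,(u,v) in dict(red=(295,70),bl=(357,95),bk=(302,132),spare=(288,272)).items(): print(n,W[v-3:v+4,u-3:u+4].reshape(-1,3).mean(0).round(3))
E
```

```text
plate (array([ 489.3, -462.3]), array([129.9, 148.3]), 4.9)
ledge (array([ 474.9, -308.9]), array([128.4, 147.5]), 5.3)
tray (array([ 475.1, -297. ]), array([ 94. , 131.6]), 11.1)
fintop 113 [ 0.46316499 -0.25872851  0.13425729]
fin at top z (array([ 457.7, -262.4]), array([31.3, 37.4]), 11.2)
red [ 0.598 -0.304  0.092]
bl [ 0.564 -0.415  0.045]
bk [ 0.495 -0.312  0.054]
spare [ 0.237 -0.281  0.023]
```

View pics/crop1.png

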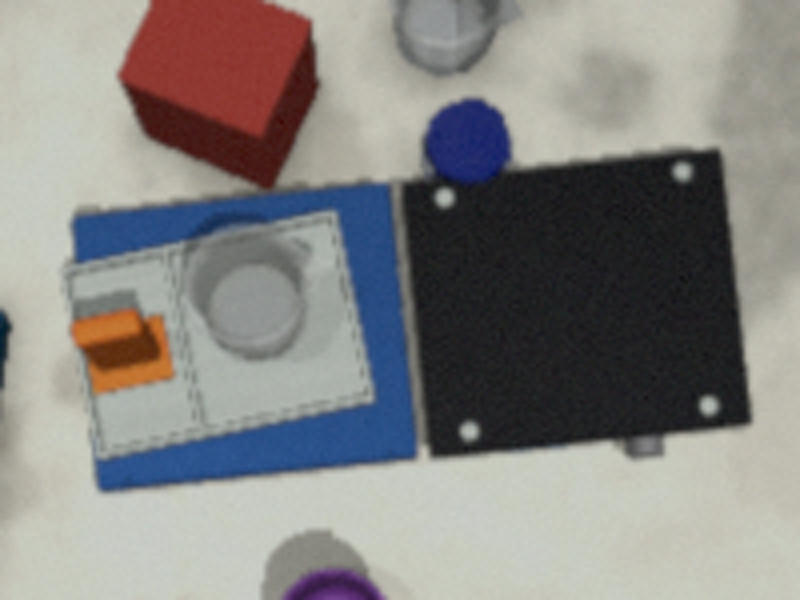

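The crop confirms it: the clear beaker stands in the tray at crop (255,295), with the orange fin at (107,325). The plate is clear and its bolts are flush. The tray is yawed about 6° relative to the plate, and the sizes match the spec. I'll move above the grip.

Emit:
send_rows --rows '[[8.5, [-2.95, -3.73, 0], 0], [8.5, [-2.95, -3.73, 0], 0], [8.5, [-2.95, -3.73, 0], 0], [8.5, [-2.95, -3.73, 0], 0], [8.5, [-2.95, -3.73, 0], 0], [8.5, [-2.95, -3.73, 0], 0], [8.5, [-2.95, -3.73, 0], 0], [8.5, [-2.95, -3.73, 0], 0], [8.5, [-2.95, -3.73, 0], 0], [8.5, [-2.95, -3.73, 0], 0]]'

```text
t: 1.35
tool_pos: [0.3715, 0.1099, 0.2309]
tool_rot: [0.648, 3.074, 0.0]
contact_force: [0.3, -0.7, -0.6]
opening: 0.0852
grip_force: 0.0
```

Emit:
send_rows --rows '[[8.5, [-2.95, -3.73, 0], 0], [8.5, [-2.95, -3.73, 0], 0], [8.5, [-2.95, -3.73, 0], 0], [8.5, [-2.95, -3.73, 0], 0], [8.5, [-2.95, -3.73, 0], 0], [8.5, [-2.95, -3.73, 0], 0], [8.5, [-2.95, -3.73, 0], 0], [8.5, [-2.95, -3.73, 0], 0], [8.5, [0, 0, 0], 10], [8.5, [0, 0, 0], 10]]'

```text
t: 2.6
tool_pos: [0.4666, -0.2575, 0.2304]
tool_rot: [-1.182, -2.909, -0.001]
contact_force: [0.6, 0.0, -0.3]
opening: 0.0851
grip_force: 0.0
```

Emit:
send_rows --rows '[[8.5, [0, 0, 0], 10], [8.5, [0, 0, 0], 10], [8.5, [0, 0, 0], 10], [8.5, [0, 0, 0], 5], [8.5, [0, 0, 0], 0], [8.5, [0, 0, 0], 0]]'

```text
t: 3.35
tool_pos: [0.4668, -0.2568, 0.231]
tool_rot: [-1.993, -2.428, 0.0]
contact_force: [1.0, 0.6, 0.1]
opening: 0.0852
grip_force: 0.0
```

```bash
cat > fin.py <<'E'
from m import *
from scipy.spatial.transform import Rotation as R
def fish(d,px):
    px=np.asarray(px,float).reshape(-1,2);a=(px[:,0]-d['cx'])/d['fx'];b=(px[:,1]-d['cy'])/d['fy'];th=np.hypot(a,b)+1e-9
    return np.c_[a/th*np.sin(th),b/th*np.sin(th),np.cos(th)]
def fpts(d):
    z=d['range_z'];v,u=np.mgrid[:400,:640];r=fish(d,np.c_[u.ravel(),v.ravel()])
    r=r/np.maximum(r[:,2:],.05)*z.ravel()[:,None];T=d['cam_to_world'];return (r@T[:3,:3].T+T[:3,3]).reshape(400,640,3)
def fplane(d,px,z):
    T=d['cam_to_world'];r=fish(d,px)@T[:3,:3].T;return T[:3,3]+r*((z-T[2,3])/r[:,2])[:,None]
def pose():
    o=ctrl.get_obs();M=R.from_rotvec(o['tool_rot']).as_matrix();print('tcp',o['tool_pos'].round(4),'tilt',M[:,2].round(3),'y-yaw',np.degrees(np.arctan2(M[1,1],M[0,1])).round(2),'t',o['t'],o['contact_force'].round(1),o['opening']);return o['tool_pos'],M
E
python3 - <<'E'
from fin import *
p,M=pose();d=grab('wrist');save(d,'w1.png');W=fpts(d)
hsv=cv2.cvtColor(d['frame'],cv2.COLOR_RGB2HSV);m=cv2.inRange(hsv,(5,150,80),(20,255,255))
k,l,s,c=cv2.connectedComponentsWithStats(m)
for i in range(1,k):
    if s[i,4]>100:
        q=W[l==i];print(s[i],c[i],np.median(q,0),np.percentile(q[:,2],[5,50,95]));t=q[q[:,2]>.115]
        if len(t)>20: print('top',len(t),t.mean(0),cv2.minAreaRect((t[:,:2]*1000).astype(np.float32)))
E
```

```text
tcp [ 0.4668 -0.2568  0.231 ] tilt [-0.  0. -1.] y-yaw 11.25 t 3.35 [1.  0.6 0.1] 0.0852030504115155
[501   0  60  29 730] [523.35753425  11.3890411 ] [0.67043749 0.01058897 0.03202506] [0.00633814 0.03202506 0.04620294]
[457  47  16  30 209] [463.26315789  60.71291866] [ 0.58514622 -0.09668139  0.06350902] [0.06006758 0.06350902 0.06628971]
[ 307  160   28   53 1105] [320.14479638 181.93936652] [ 0.46299012 -0.24963199  0.07159579] [0.05248993 0.07159579 0.12296317]
top 425 [ 0.46371209 -0.25281077  0.12316635] ((457.693603515625, -223.50975036621094), (10.356779098510742, 91.91468811035156), 11.407407760620117)
```

View pics/w1.png

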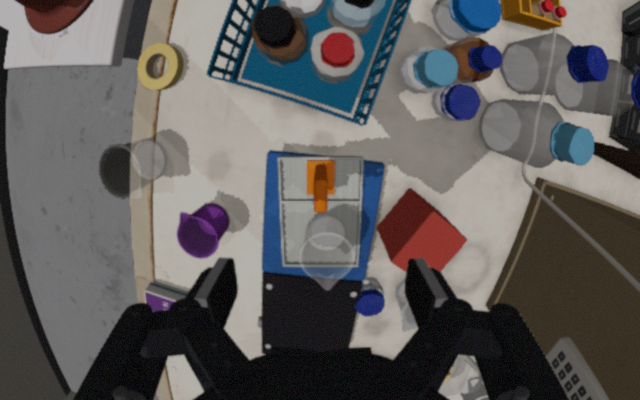

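The wrist view shows the fin at (320,185) in the tray, the beaker in front of it at (327,245), the plate below, and the fingers straddling. I'll refine the fin position from the tight top-face points.

```bash
python3 - <<'E'
from fin import *
p,M=pose();d=dict(np.load('wrist.npz'));W=fpts(d);print('cam',d['cam_to_world'][:3,3])
hsv=cv2.cvtColor(d['frame'],cv2.COLOR_RGB2HSV);m=cv2.inRange(hsv,(5,150,80),(20,255,255))>0
s=m&(W[...,2]>.117)&(W[...,2]<.13)&(abs(W[...,0]-.463)<.04)&(abs(W[...,1]+.255)<.04);q=W[s]
print(len(q),np.median(q,0),cv2.minAreaRect((q[:,:2]*1000).astype(np.float32)))
print('pixels',np.argwhere(s).min(0),np.argwhere(s).max(0))
c=np.zeros((400,640),np.uint8);c[150:225,300:345]=m[150:225,300:345]
mm=cv2.moments(s.astype(np.uint8));pc=[mm['m10']/mm['m00'],mm['m01']/mm['m00']]
g=fplane(d,pc,.122)[0];print('ray',g)
tgt=g.copy();tgt[2]=.084;print('tool shift cm',(M.T@(tgt-p)*100).round(2))
# tray outline from blue
b=cv2.inRange(hsv,(95,100,40),(125,255,255));o=np.zeros_like(b);o[148:278,262:386]=b[148:278,262:386]
h=cv2.fillPoly(np.zeros_like(b),[cv2.convexHull(big(o))],255);t=cv2.morphologyEx(cv2.bitwise_and(cv2.bitwise_not(o),h),cv2.MORPH_OPEN,np.ones((3,3),np.uint8))
for n,x,z in(('ledge',o,.046),('tray',t,.056)): print(n,cv2.minAreaRect((fplane(d,big(x)[:,0],z)[:,:2]*1000).astype(np.float32)))
E
```

```text
tcp [ 0.4669 -0.2569  0.2311] tilt [-0.  0. -1.] y-yaw 11.24 t 3.4 [ 0.5 -0.  -1. ] 0.08497402625684006
cam [ 0.44989914 -0.17819895  0.37412434]
417 [ 0.46383974 -0.25305014  0.12221337] ((463.897216796875, -254.2556610107422), (10.356779098510742, 29.18364143371582), 11.407407760620117)
pixels [178 314] [211 326]
ray [ 0.4638098  -0.25329253  0.122     ]
tool shift cm [ 0.41 -0.23 14.71]
ledge ((437.1907043457031, -311.2513427734375), (56.36307907104492, 152.16131591796875), 6.633309841156006)
tray ((442.34912109375, -306.1796875), (31.399288177490234, 140.78781127929688), 12.308079719543457)
```

Emit:
send_rows --rows '[[8.5, [0.4, -0.25, 3], 0], [8.5, [0, 0, 3], 0], [8.5, [0, 0, 3], 0], [8.5, [0, 0, 2.5], 0], [8.5, [0, 0, 2], 0], [8.5, [0, 0, 1.2], 0], [8.5, [0, 0, 0], 0]]'

```text
t: 4.28
tool_pos: [0.4633, -0.2531, 0.0835]
tool_rot: [-1.993, -2.426, 0.0]
contact_force: [-0.4, -0.6, -0.2]
opening: 0.0849
grip_force: 0.0
```

Emit:
send_rows --rows '[[5, [0, 0, 0], 0], [3, [0, 0, 0], 0], [2, [0, 0, 0], 0], [1.4, [0, 0, 0], 0], [1.0, [0, 0, 0], 0], [0.6, [0, 0, 0], 0], [0.6, [0, 0, 0], 0], [0.6, [0, 0, 0], 0]]' --newtons 40

```text
t: 5.28
tool_pos: [0.4643, -0.2536, 0.0848]
tool_rot: [1.994, 2.426, 0.001]
contact_force: [2.3, 0.9, 3.8]
opening: 0.0114
grip_force: 39.7
```

```bash
python3 - <<'E'
from fin import *
p,M=pose();print(ctrl.get_obs()['grip_force'])
a=np.radians(5.1);ex=np.array([np.cos(a),np.sin(a),0]);ey=np.array([-np.sin(a),np.cos(a),0])
P=np.array([.489,-.4625,.04])
d=p-P;print('station frame',d@ex,d@ey,d[2])
E
```

```text
tcp [ 0.4643 -0.2536  0.0848] tilt [ 0.001 -0.    -1.   ] y-yaw 11.18 t 5.275 [2.3 0.9 3.8] 0.01140498413421015
39.72173631191254
station frame -0.006042751283945268 0.21025454609922684 0.04481985318132973
```

Gripped at 11.4 mm opening. I'll raise the grip force, square the tray (about +6.1° about the tool z axis), shift it 6 mm in x, then slide it towards the plate.

Emit:
send_rows --rows '[[0.6, [0, 0, 0], 0], [0.6, [0, 0, 0], 0], [0.6, [0, 0, 0], 0.5], [0.6, [-0.1, 0.05, 0], 1], [0.6, [-0.2, 0.1, 0], 1], [0.6, [-0.3, 0.1, 0], 1.1], [0.6, [-0.3, 0.1, 0], 1], [0.6, [-0.2, 0.1, 0], 1], [0.6, [-0.1, 0.1, 0], 0.5], [0.6, [0, 0, 0], 0]]' --newtons 100

```text
t: 6.52
tool_pos: [0.4705, -0.2635, 0.0849]
tool_rot: [-2.118, -2.316, -0.001]
contact_force: [-2.1, 7.8, 10.6]
opening: 0.0111
grip_force: 99.2
```

```bash
cat > st.py <<'E'
from fin import *
p,M=pose()
a=np.radians(5.1);ex=np.array([np.cos(a),np.sin(a),0]);ey=np.array([-np.sin(a),np.cos(a),0])
P=np.array([.489,-.4625,.04]);d=p-P
t=P+.042*ey-p;t[2]=0
print('station mm',1000*(d@ex),1000*(d@ey),1000*d[2],'tool shift to final cm',(M.T@t*100).round(2),ctrl.get_obs()['grip_force'])
E
python3 - <<'E'
from st import *
d=grab('top');hsv=cv2.cvtColor(d['frame'],cv2.COLOR_RGB2HSV)
cv2.imwrite('pics/c2.png',cv2.resize(cv2.cvtColor(d['frame'][60:210,240:440],cv2.COLOR_RGB2BGR),None,fx=3,fy=3))
d=grab('wrist');save(d,'w2.png')
E
```

```text
tcp [ 0.4705 -0.2635  0.0849] tilt [-0.002  0.003 -1.   ] y-yaw 5.1 t 6.525 [-2.1  7.8 10.6] 0.011142851691248077
station mm -0.7596680660435765 199.88817274217817 44.90119766198219 tool shift to final cm [-15.79   0.08  -0.04] 99.15155053138733
```

View pics/c2.png

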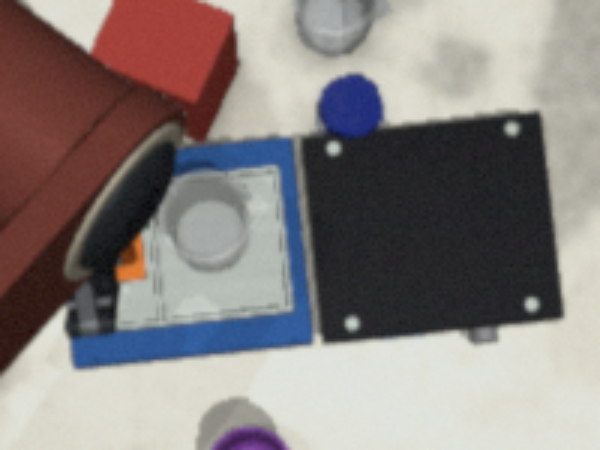

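The view shows the tray square on the ledge with its front edge at crop x≈285 and the beaker upright. Now I'll slide it, easing the down force slightly.

Emit:
send_rows --rows '[[0.6, [-0.2, 0, -0.06], 0], [0.6, [-0.4, 0.02, 0], 0], [0.6, [-0.6, 0.02, 0], 0], [0.6, [-0.7, 0.02, 0], 0], [0.6, [-0.7, 0.02, 0], 0], [0.6, [-0.7, 0, 0], 0], [0.6, [-0.7, 0, 0], 0], [0.6, [-0.7, 0, 0], 0], [0.6, [-0.7, 0, 0], 0], [0.6, [-0.7, 0, 0], 0]]'

```text
t: 7.88
tool_pos: [0.4767, -0.3239, 0.0851]
tool_rot: [-2.118, -2.315, -0.002]
contact_force: [-0.8, 7.2, 8.9]
opening: 0.0108
grip_force: 98.9
```

Emit:
send_rows --rows '[[0.6, [-0.7, 0, 0], 0], [0.6, [-0.7, 0, 0], 0], [0.6, [-0.7, 0, 0], 0], [0.6, [-0.7, 0, 0], 0], [0.6, [-0.7, 0, 0], 0], [0.6, [-0.7, 0, 0], 0], [0.6, [-0.7, 0, 0], 0], [0.6, [-0.6, 0, 0], 0], [0.6, [-0.4, 0, 0], 0], [0.6, [-0.2, 0, 0], 0]]'

```text
t: 9.12
tool_pos: [0.482, -0.384, 0.0849]
tool_rot: [-2.117, -2.314, -0.005]
contact_force: [-0.2, 7.4, 8.6]
opening: 0.0112
grip_force: 99.3
```

```bash
python3 - <<'E'
from st import *
d=grab('top')
cv2.imwrite('pics/c3.png',cv2.resize(cv2.cvtColor(d['frame'][60:210,240:440],cv2.COLOR_RGB2BGR),None,fx=3,fy=3))
d=grab('scene')
cv2.imwrite('pics/s3.png',cv2.resize(cv2.cvtColor(d['frame'][100:260,250:470],cv2.COLOR_RGB2BGR),None,fx=3,fy=3))
E
```

```text
tcp [ 0.482  -0.384   0.0849] tilt [-0.002  0.006 -1.   ] y-yaw 5.07 t 9.125 [-0.2  7.4  8.6] 0.011244792414330422
station mm 0.023663112327132658 78.80715890706827 44.87599863382073 tool shift to final cm [-3.68 -0.   -0.02] 99.30878162384033
```

View pics/s3.png

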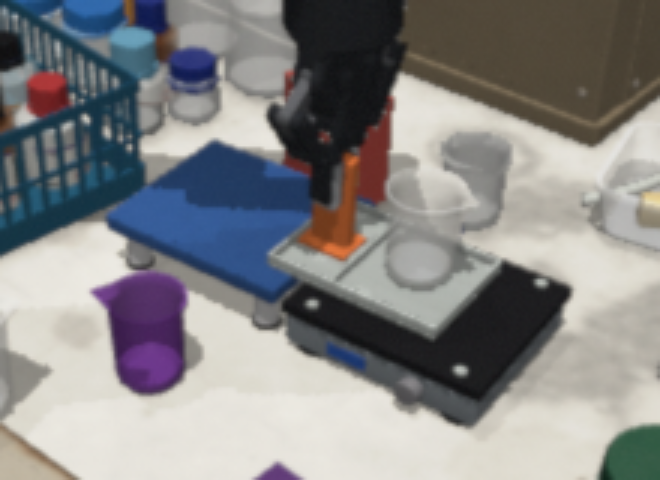

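The scene crop shows the tray level with its front over the plate, the rear edge (290,255) still on the ledge, and the beaker upright at (425,230). I'll go on 3 cm, lower by the step, then finish the slide.

Emit:
send_rows --rows '[[0.6, [-0.3, 0, 0], 0], [0.6, [-0.5, 0, 0], 0], [0.6, [-0.6, 0, 0], 0], [0.6, [-0.6, 0, 0], 0], [0.6, [-0.5, 0, 0], 0], [0.6, [-0.3, 0, 0], 0], [0.6, [-0.2, 0, 0], 0], [0.6, [0, 0, 0], 0], [0.6, [0, 0, 0], 0]]'

```text
t: 10.35
tool_pos: [0.485, -0.4158, 0.0847]
tool_rot: [-2.121, -2.317, 0.0]
contact_force: [0.0, -0.3, -3.4]
opening: 0.011
grip_force: 97.6
```

```bash
python3 - <<'E'
from st import *
E
```

```text
tcp [ 0.485  -0.4158  0.0847] tilt [-0.  0. -1.] y-yaw 5.08 t 10.35 [ 0.  -0.3 -3.4] 0.0109560047751464
station mm 0.20094426794972886 46.8280095901838 44.70863709528614 tool shift to final cm [-0.48 -0.02 -0.  ] 97.55184888839722
```

The gripper now carries the tray weight (−3.4 N), so the rear is off the ledge. I'll lower it.

Emit:
send_rows --rows '[[0.6, [0, 0, 0.1], 0], [0.6, [0, 0, 0.1], 0], [0.6, [0, 0, 0.1], 0], [0.6, [0, 0, 0.1], 0], [0.6, [0, 0, 0.1], 0], [0.6, [0, 0, 0.05], 0], [0.6, [0, 0, 0], 0]]'

```text
t: 11.22
tool_pos: [0.4851, -0.4159, 0.0794]
tool_rot: [-2.121, -2.318, 0.0]
contact_force: [0.2, -0.6, -3.1]
opening: 0.0106
grip_force: 97.6
```

Emit:
send_rows --rows '[[0.6, [-0.1, 0, 0.03], 0], [0.6, [-0.15, 0, 0], 0], [0.6, [-0.15, 0, 0], 0], [0.6, [-0.1, 0, 0], 0], [0.6, [0, 0, 0], 0], [0.6, [0, 0, 0], 0]]'

```text
t: 11.98
tool_pos: [0.4856, -0.421, 0.0792]
tool_rot: [2.121, 2.318, -0.0]
contact_force: [-0.1, 0.5, -3.4]
opening: 0.011
grip_force: 97.6
```

```bash
cat > chk.py <<'E'
from st import *
d=grab('top');hsv=cv2.cvtColor(d['frame'],cv2.COLOR_RGB2HSV)
cv2.imwrite('pics/c4.png',cv2.resize(cv2.cvtColor(d['frame'][60:210,280:440],cv2.COLOR_RGB2BGR),None,fx=4,fy=4,interpolation=cv2.INTER_CUBIC))
b=cv2.inRange(hsv,(0,0,0),(179,255,60));b[:,:336]=0;b[:90]=0;b[180:]=0;b[:,435:]=0
W=pts(d)
E
python3 chk.py
```

```text
tcp [ 0.4856 -0.421   0.0792] tilt [ 0. -0. -1.] y-yaw 5.07 t 11.975 [-0.1  0.5 -3.4] 0.010963347154101286
station mm 0.2992152248329599 41.6091696675587 39.15589301360341 tool shift to final cm [ 0.04 -0.03 -0.  ] 97.61898279190063
```

View pics/c4.png

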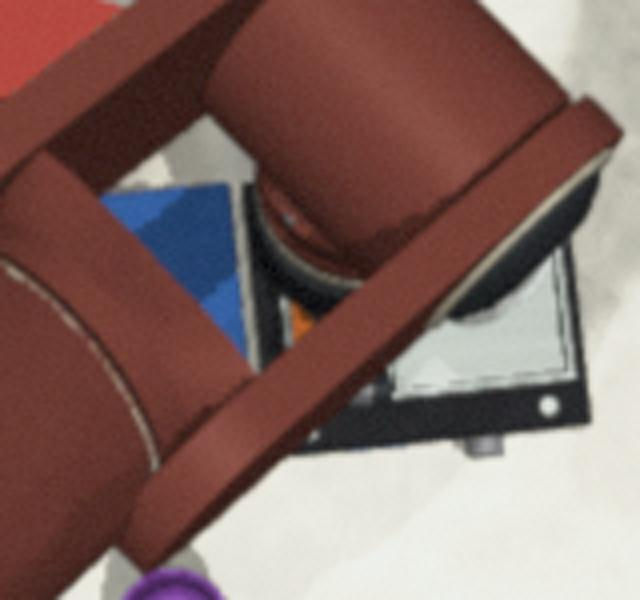

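The tray is still slightly above the plate (−3.4 N), and the arm hides much of the view. I'll lower it until the load reverses.

Emit:
send_rows --rows '[[0.6, [0, 0, 0.03], 0], [0.6, [0, 0, 0.03], 0], [0.6, [0, 0, 0.03], 0], [0.6, [0, 0, 0.03], 0], [0.6, [0, 0, 0], 0], [0.6, [0, 0, 0], 0]]'

```text
t: 12.78
tool_pos: [0.4857, -0.4209, 0.079]
tool_rot: [-2.121, -2.318, 0.0]
contact_force: [-3.4, 4.6, 4.9]
opening: 0.0106
grip_force: 98.6
```

It's down on the plate. Release, rise, and back off to look.

Emit:
send_rows --rows '[[1.5, [0, 0, 0], 0], [3, [0, 0, 0], 0], [5, [0, 0, 0], 0], [5, [0, 0, 0], 0], [5, [0, 0, -1], 0], [5, [0, 0, -3], 0], [5, [0, 0, -4], 0], [5, [0, 0, -4], 0], [5, [0, 0, -3], 0]]' --newtons 40

```text
t: 13.9
tool_pos: [0.4861, -0.4214, 0.2313]
tool_rot: [2.119, 2.315, -0.0]
contact_force: [-0.1, -0.4, 0.0]
opening: 0.0498
grip_force: 0.0
```

Emit:
send_rows --rows '[[5, [3, 0, 0], 0], [5, [4, 0, 0], 0], [5, [4, 0, 0], 0], [5, [4, 0, 0], 0], [5, [4, 0, 0], 0], [5, [3, 0, 0], 0], [5, [0, 0, 0], 0]]'

```text
t: 14.78
tool_pos: [0.4663, -0.2005, 0.2289]
tool_rot: [2.117, 2.319, 0.001]
contact_force: [0.5, -0.4, 0.1]
opening: 0.0503
grip_force: 0.0
```

```bash
python3 chk.py; python3 - <<'E'
from m import *
d=dict(np.load('top.npz'));hsv=cv2.cvtColor(d['frame'],cv2.COLOR_RGB2HSV)
def roi(m,x0,y0,x1,y1):
    o=np.zeros_like(m);o[y0:y1,x0:x1]=m[y0:y1,x0:x1];return o
b=roi(cv2.inRange(hsv,(0,0,0),(179,255,60)),336,90,435,180)
print('plate',rect(d,b,.04))
h=cv2.fillPoly(np.zeros_like(b),[cv2.convexHull(big(b))],255)
t=cv2.morphologyEx(cv2.bitwise_and(cv2.bitwise_not(b),h),cv2.MORPH_OPEN,np.ones((5,5),np.uint8));print('tray',rect(d,t,.05))
W=pts(d);o=roi(cv2.inRange(hsv,(5,150,100),(20,255,255)),330,100,435,180);q=W[(o>0)&(W[...,2]>.108)&(W[...,2]<.125)];print('fintop',len(q),np.median(q,0))
E
```

```text
tcp [ 0.4663 -0.2005  0.2289] tilt [ 0.001 -0.001 -1.   ] y-yaw 5.22 t 14.775 [ 0.5 -0.4  0.1] 0.05034086332114645
station mm 0.6514383887049842 263.00293319748334 188.8818589227324 tool shift to final cm [-2.21e+01 -1.10e-01  2.00e-02] 0.0
plate (array([ 488.9, -462.3]), array([129.6, 148.5]), 4.6)
tray (array([ 490.6, -466.2]), array([ 95., 135.]), 5.5)
fintop 112 [ 0.48538317 -0.42218295  0.11533087]
```

View pics/c4.png

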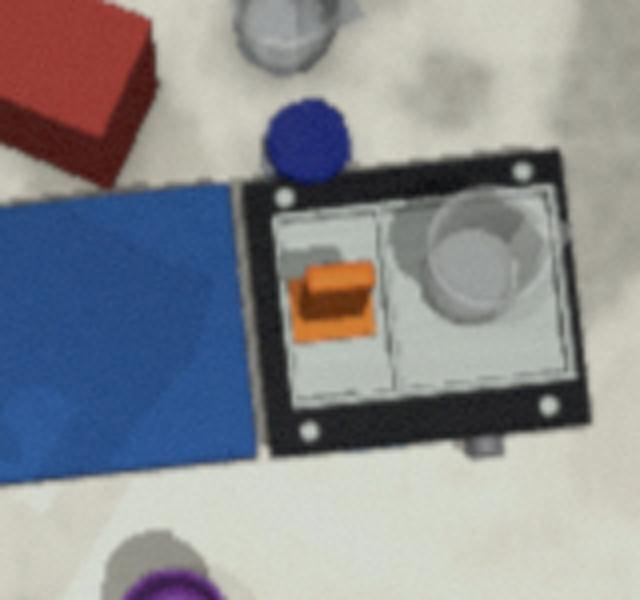

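The top view shows the tray flat and square on the plate with the beaker upright at (475,260). The rear gap (~27 px) is bigger than the front one (~14 px), so it's about 3 mm too far forward. There's time to regrip and pull it back.

Emit:
send_rows --rows '[[5, [-3, -0.1, 0], 0], [5, [-4, 0, 0], 0], [5, [-4, 0, 0], 0], [5, [-4, 0, 0], 0], [5, [-4, 0, 0], 0], [5, [-3.1, 0, 0], 0], [5, [0, 0, 0], 0], [5, [0, 0, 3], 0], [5, [0, 0, 4], 0]]'

```text
t: 15.95
tool_pos: [0.4853, -0.423, 0.159]
tool_rot: [2.119, 2.315, -0.0]
contact_force: [0.5, -0.6, 0.5]
opening: 0.0501
grip_force: 0.0
```

Emit:
send_rows --rows '[[5, [0, 0, 4], 0], [5, [0, 0, 2.5], 0], [5, [0, 0, 1.4], 0], [5, [0, 0, 0], 0], [3, [0, 0, 0], 0], [2, [0, 0, 0], 0], [1.2, [0, 0, 0], 0], [0.6, [0, 0, 0], 0], [0.6, [0, 0, 0], 0]]'

```text
t: 17.08
tool_pos: [0.4857, -0.4226, 0.0804]
tool_rot: [2.119, 2.316, 0.0]
contact_force: [1.8, 0.2, 5.1]
opening: 0.0114
grip_force: 40.9
```

```bash
python3 st.py
```

```text
tcp [ 0.4857 -0.4226  0.0804] tilt [ 0.002 -0.002 -1.   ] y-yaw 5.08 t 17.075 [1.8 0.2 5.1] 0.011425162628581197
station mm 0.2135757521433954 40.00732107510083 40.449564314682874 tool shift to final cm [ 0.2  -0.02 -0.  ] 40.91106176376343
```

Emit:
send_rows --rows '[[0.6, [0.1, -0.03, 0], 0], [0.6, [0.1, -0.03, 0], 0], [0.6, [0.1, -0.02, 0], 0], [0.6, [0.05, 0, 0], 0], [0.6, [0, 0, 0], 0], [1.5, [0, 0, 0], 0], [3, [0, 0, 0], 0], [5, [0, 0, 0], 0], [5, [0, 0, 0], 0]]'

```text
t: 18.2
tool_pos: [0.4832, -0.4182, 0.0782]
tool_rot: [-2.12, -2.317, -0.0]
contact_force: [-0.3, -0.3, 0.3]
opening: 0.0502
grip_force: 0.0
```

Emit:
send_rows --rows '[[5, [0, 0, -1], 0], [5, [0, 0, -3], 0], [5, [0, 0, -4], 0], [5, [0, 0, -4], 0], [5, [0, 0, -3], 0], [5, [3, 0, 0], 0], [5, [5, 0, 0], 0], [5, [5, 0, 0], 0], [5, [5, 0, 0], 0], [5, [4, 0, 0], 0]]'

```text
t: 19.45
tool_pos: [0.4639, -0.1978, 0.2299]
tool_rot: [2.119, 2.317, 0.001]
contact_force: [0.4, 0.5, -0.3]
opening: 0.0501
grip_force: 0.0
```

```bash
python3 chk.py; python3 - <<'E'
from m import *
d=dict(np.load('top.npz'));hsv=cv2.cvtColor(d['frame'],cv2.COLOR_RGB2HSV)
def roi(m,x0,y0,x1,y1):
    o=np.zeros_like(m);o[y0:y1,x0:x1]=m[y0:y1,x0:x1];return o
b=roi(cv2.inRange(hsv,(0,0,0),(179,255,60)),336,90,435,180)
print('plate',rect(d,b,.04))
h=cv2.fillPoly(np.zeros_like(b),[cv2.convexHull(big(b))],255)
t=cv2.morphologyEx(cv2.bitwise_and(cv2.bitwise_not(b),h),cv2.MORPH_OPEN,np.ones((5,5),np.uint8));print('tray',rect(d,t,.05))
s=grab('scene');a=cv2.resize(s['frame'][130:250,200:440],None,fx=3,fy=3)
c=cv2.resize(d['frame'][90:180,330:440],None,fx=2,fy=2);a[:180,:220]=c;cv2.imwrite('pics/f.png',a[...,::-1])
E
```

```text
tcp [ 0.4639 -0.1978  0.2299] tilt [ 0.001 -0.001 -1.   ] y-yaw 5.1 t 19.45 [ 0.4  0.5 -0.3] 0.050084512565662855
station mm -1.4496959715866913 265.901434679511 189.89167443820807 tool shift to final cm [-2.239e+01  1.400e-01  2.000e-02] 0.0
plate (array([ 488.9, -462.2]), array([129.8, 148.3]), 4.7)
tray (array([ 488.8, -464.1]), array([ 95. , 135.4]), 5.5)
```

View pics/f.png

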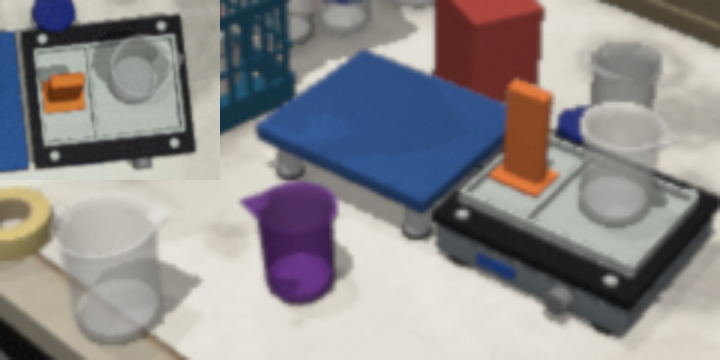

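The tray lies flat, square and centred to about 2 mm on the plate (570–640, 180–260). The beaker is upright in it, the spare and purple beakers are untouched, and the gripper is clear.

```bash
python3 -c "
from station import ctrl
print(ctrl.finish_job())"
```

```text
the job is handed in; nothing more can be done
None
```

The job is handed in: the tray lies flat on the shaker plate, centred to about 2 mm and square to about 1°, released with the beaker upright and the spare beaker untouched; I slid it too far forward at first, so I regripped it once to pull it back about 3 mm.

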